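# Reset the relay tester, fit its selector knob and hold it pressed in

### The arm

A 7-joint arm with a two-finger parallel gripper is mounted at the origin on the work surface. World frame = base frame: x ahead of the robot, y to its left, z up, the work surface at z = 0. Lengths are in mm, angles in rad, forces in N, time in s.
With the tool pointing down it reaches from about 350 to 900 mm from the base axis. Payload 19.9 kg.
Tool frame: the origin (TCP) lies between the finger pads; the fingertips stand 22 mm ahead of it and the grasp point (between the pads) lies 3 mm ahead of it (robot.tips_ahead is the z of the fingertips in the tool frame, in mm); z points along the fingers, y is the line along which they close (so a half turn about z gives the same grasp; the last joint's range is limited). The gripper opens to 85 mm and grips with 20 to 120 N. Pads are 22 mm wide; open, the fingers measure 114 mm over their backs; the gripper's body (76 mm by 85 mm) begins 54 mm behind the grasp point. The pads swing forward as they close: fully open they stand 13 mm farther back than shut.
Start: joints at [-1.325, 0.417, -0.01, 1.614, 0.005, 1.111, -0.053], TCP at [176.792, 599.457, 253.26] pointing down, gripper open.
Joint ranges: [-2.81, 2.81], [-0.39, 2.02], [-1.27, 1.25], [0.06, 2.57], [-1.19, 4.33], [0.19, 2], [-2.82, 2.82]. Speed limits (rad/s): [1.89, 1.89, 2.39, 2.39, 3.01, 3.01, 3.01].

### API

Orientations are given as [roll, pitch, yaw] about the fixed x, y, z axes, in that order (R = Rz(yaw) Ry(pitch) Rx(roll)).
In Python, from workcell import robot gives the robot as it stands. The module is installed in compiled form; this text tells all that it offers.
- The arm moves only by the tool arm_command, never from a script. Its argument "moves" is a list of rows, each a list of 3 entries, a list of its own where there are three numbers: the closure, from -1 (fully open) to 1 (shut), then the shift along the tool's x, y, z each as a share of 0.2 m, from -1 to 1, then the turn, a rotation vector about the tool's x, y, z each as a share of pi rad, from -1 to 1. A call has 1 to 10 rows; each row is the pose to reach, as a shift and turn from the pose commanded when the call began, along the tool's axes at that moment, turning the shorter way round; what a row does not reach only later rows make up. A row lasts 1/12 s, in which the tool goes at most 41.7 mm and 7.16 degrees, less where a joint would pass 70% of its speed; a pose out of reach is approached as far as the arm can. A call with a number of a shift or a turn outside -1 to 1 is refused whole. A call with a gripper value outside its range is refused whole. The fingers move at their own pace and stop on an object; the grip force is fixed at half the most. Time passes only in rows, so rows that repeat a pose let the fingers close. It gives the time, the measured TCP pose, the force, the opening and the grip force at its end, in the units of the state.
- robot.observe(): the state, without advancing time (a new reading comes with each control period).
- robot.snapshot(name): name is "side" or "top" or "wrist"; returns a dict with "img" (400x640x3 uint8, blue, green, red), "camera_matrix" (3x3 intrinsics, pixels), "position" and "attitude" of the camera in the world. Camera axes: x right, y down, z forward; pixel columns grow to the right and rows downward; lengths in mm; the calibration is good to about 2 mm. A picture is of the moment at which its call begins. There is no depth.
- robot.hand_in(): hands the job in; it is judged then, once.
The state is a dict: "time": time; "joint_pos": joint angles; "qvel": joint speeds; "tau": joint torques, N m; "tcp_pos": TCP position; "tool_rot": TCP orientation; "force": force on the tool from outside, world axes, zero at the start; "ft_torque": the same for the moment, N m; "finger_gap": finger opening in mm; "gripper_force": force on a finger pad.
Only numpy, scipy, OpenCV 4.12 (cv2) and the standard library are available. Lean on these libraries where they do the work, as an engineer would, in place of code of your own. Each camera call takes 0.05 s, during which the arm holds its last target. There are 200 camera calls.

### The job

On the flat white tester, twist the black spring-return reset switch (the narrow upright wing) clockwise, seen from above, to its stop and let go so that it springs back. Then take the loose arrow-shaped knob from the bench, turn it so that the flat in its bore matches the flat of the steel D-shaft on the tester (the arrow's nose points to the shaft's flat side), push it fully onto the shaft, and push shaft and knob in against the spring as far as they go. The test runs only while the knob is held in, so finish still holding and pressing it, and leave everything else on the bench where it is.

Things in the scene. Friction and masses are not known exactly. Their poses are not given: they have to be found in the camera images.
- tester: Flat white box fixed to the bench, 180 x 260 mm (its x, y), 50 mm tall, yaw within 0.2 rad of the world's. Origin: centre of its underside. Its level top is the panel that carries the D-shaft and the reset switch, side by side about 130 mm apart along its y, either way round.
- reset_grip (a point): On the switch's vertical axis, centre of the top edge of the reset switch's wing, 42 mm above the panel. The wing is a black upright bar 40 mm long (this frame's x), 12 mm thick (y), 30 mm tall, its foot 12 mm above the panel on a 36 mm disc and a 44 mm dark steel collar. The frame turns with the wing.
- reset (a joint): Angle of the reset switch, rad: 0 at rest, grows clockwise seen from above, stop at 1.0. A spring (0.015 N m at rest, 0.045 N m at the stop) turns it back to 0 when let go.
- shaft_base: D-shaped aluminium flange fixed on the panel round the foot of the D-shaft, 40 mm across, 6 mm high, its flat facing the same way as the shaft's flat (+x of its frame). Origin: centre of its underside, on the shaft's axis, at panel height.
- shaft_tip (a point): Centre (axis of the round part) of the top end of the vertical steel D-shaft, 32 mm above the panel at rest. The shaft is 14 mm in diameter with one flat 4 mm from the axis; this frame's x points squarely out of the flat, which faces away from the robot to within 0.8 rad of world +x. Top edge chamfered 1 mm. The shaft does not turn; the point sinks as it is pushed.
- shaft (a joint): How far the D-shaft is pushed in, m: 0 at rest, 0.006 at its stop. Spring: begins to move at 3 N, 9 N at the stop; comes back out when let go.
- knob: The loose black selector knob, 40 to 85 g, standing bore down on its round skirt (52 mm across, 8 mm high). Origin: centre of the underside, on the bore axis; z up. Above the skirt an arrow-shaped grip rises to 38 mm: flat parallel sides at y = +-13 mm (26 mm thick) from x = -24 to +18 mm, then a taper to the nose at x = +31 mm. The nose points to within 0.8 rad of world +x.
- knob_seat (a point): Blind end of the knob's D-shaped bore, on its axis, 18 mm above the underside; meets shaft_tip when fully on, the skirt then 8 mm clear of the flange (2 mm when pressed in). The bore is open at the underside, 16 mm in diameter, its flat 5 mm from the axis on the nose (+x) side: 1 mm clearance all round, about 8 degrees of turn either way.
- knob_nose (a point): Tip of the arrow's nose, 31 mm from the bore axis along the knob's x, 18 mm above its underside.
- round_knob: Small plain round black knob, 38 mm across, 26 mm tall, not the one to fit; stands near the selector knob and may have changed places with it. Origin: centre of its underside.
- relay1: Black relay module 28 x 18 x 24 mm, standing on the bench nearer the robot. Origin: centre of its underside.
- relay2: Black relay module 28 x 18 x 24 mm, standing on the bench left of the knobs. Origin: centre of its underside.
- relay3: Black relay module 28 x 18 x 24 mm, standing on the tester's panel at its far edge, between shaft and switch. Origin: centre of its underside.
- screwdriver: Screwdriver, 170 mm long, lying across in front of the robot, right of the middle. Origin: under the middle of its length.
- flux_bottle: White bottle, 44 mm across, 100 mm tall, at the left. Origin: centre of its underside.
- spool: Grey spool, 54 mm across, 34 mm tall, at the far left. Origin: centre of its underside.

How it is judged (in metres and radians):
On the way, in this order (a step that is already met when the one before it is completed fails the run):
1. the reset switch is twisted to its stop (value of joint reset above 0.93 rad), for 0.1 s.
2. it is let go and has sprung back (value of joint reset below 0.08 rad and distance between the grasp point and reset_grip above 0.06 m), for 0.1 s.
3. the knob is fully on the shaft (horizontal distance between knob_seat and shaft_tip below 0.003 m and z of knob_seat in the frame of shaft_tip between -0.0025 and 0.0025 m and x of knob_nose in the frame of shaft_tip above 0.02 m and angle between knob's own z axis and vertical below 0.12 rad), for 0.1 s.
At the end, for the whole second after the job is handed in: The knob is fully on the shaft (end of its bore within 2.5 mm of the shaft's end, axes within 3 mm, nose to the flat side, upright within 0.12 rad); the fingers still hold it (over 2 N) and press the shaft in more than 3.5 mm of its 6 mm; the reset switch is back at rest (under 0.08 rad) (all of step 3 and value of joint shaft above 0.0035 m and contact force between the fingers and knob above 2 N and value of joint reset below 0.08 rad); the arm keeps its last pose, push and grip.
It fails at once if another thing on the bench is moved more than 30 mm (distance of any of round_knob, relay1, relay2, relay3, screwdriver, flux_bottle, spool from where it was at the start of the episode above 0.03 m).
It also fails if it takes over 64 s, if anything falls off the work surface, if the arm or the gripper's body presses on something with over 40 N, if the wrist force passes 120 N, or if a joint passes its speed limit or range.

## Working session

There is one attempt and no reset: what is moved stays moved. The work goes in short steps, Python scripts to look and compute and a tool call to move; the robot and the scene stay as the last step left them, time stands still between calls to the robot, and variables do not carry over. Pictures are saved under pics/ and viewed, at most 10 in all, crops included, and the job is handed in when it is done.

Besides the shell and the picture viewer there is one more tool, called after "Emit:" by a JSON object that holds its "method" and its "body". arm_command: Moves the arm, as the interface text tells. Its arguments: {"type":"object","properties":{"moves":{"type":"array"}},"required":["moves"]}

```bash
mkdir -p pics; cat > h.py <<'E'
import numpy as np, cv2
from scipy.spatial.transform import Rotation as R
from workcell import robot
def cam(n):
    s=robot.snapshot(n); return s
def pose(s):
    a=np.array(s["attitude"],float)
    M=a if a.shape==(3,3) else R.from_euler('xyz',a).as_matrix()
    return M,np.array(s["position"],float)
def ray(s,uv,z):
    M,p=pose(s); uv=np.atleast_2d(np.array(uv,float))
    d=(M@np.linalg.inv(np.array(s["camera_matrix"]))@np.c_[uv,np.ones(len(uv))].T).T
    return p+d*((z-p[2])/d[:,2])[:,None]
def proj(s,P):
    M,p=pose(s); q=(np.array(s["camera_matrix"])@M.T@(np.atleast_2d(P)-p).T).T
    return q[:,:2]/q[:,2:]
E
python3 - <<'E'
from h import *
for n in("top","side"):
    s=cam(n); cv2.imwrite(f"pics/{n}0.png",s["img"]); print(n,s["camera_matrix"],s["position"],s["attitude"])
o=robot.observe(); print(o)
E
```

```text
top [[421.3534527    0.         315.90348937]
 [  0.         421.3534527  202.05208218]
 [  0.           0.           1.        ]] [430.00006051 110.52305234 978.4932178 ] [-3.04198701 -0.03490187 -1.54424053]
side [[361.54767294   0.         318.27016785]
 [  0.         361.54767294 204.43893907]
 [  0.           0.           1.        ]] [ 404.05753004 -521.19713874  552.4003866 ] [-2.20255859  0.00429462 -0.22236776]
{'time': 0.1, 'joint_pos': array([-1.32552078,  0.41790844, -0.01028391,  1.61404682,  0.00469865,
        1.11068289, -0.05301755]), 'qvel': array([-1.30398053e-03, -1.86771303e-04, -1.47029685e-03, -1.84627932e-03,
        5.44212144e-04, -7.12952229e-05, -6.11394613e-04]), 'tau': array([ 2.38729503e-03, -8.65822506e+01,  6.80525042e-01, -4.35632265e+01,
        1.92038744e-02,  4.99008966e-03,  6.32859678e-05]), 'tcp_pos': array([176.73258069, 599.23005139, 252.75477285]), 'tool_rot': array([-3.14057434e+00,  8.82933412e-05,  2.85478926e+00]), 'force': array([-0.31176825,  0.11474781, -0.3795555 ]), 'ft_torque': array([-0.05372132, -0.00129595, -0.01878936]), 'gripper_force': 0.0, 'finger_gap': 85.5247673534831}
```

View pics/top0.png

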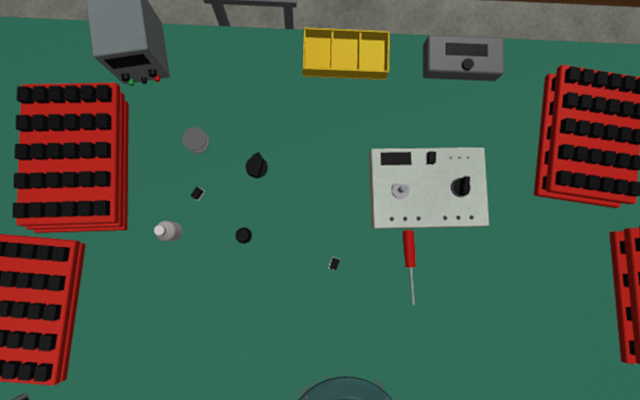

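View pics/side0.png

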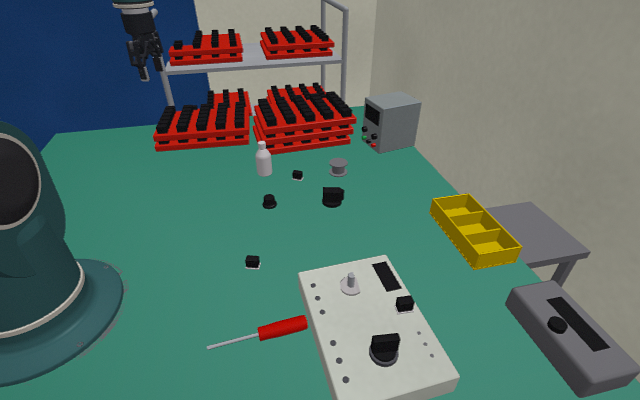

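Top view: knob at (257,165), shaft at (400,190), switch at (461,187), round knob (243,235), and tester corners near (371,149), (485,148), (489,226) and (374,228). The side view agrees. Next I measure from these.

```bash
python3 - <<'E'
from h import *
s=cam("top"); im=s["img"]
w=(im.min(2)>140).astype(np.uint8); w[:, :340]=0;w[:140]=0;w[240:]=0;w[:,520:]=0
c=max(cv2.findContours(w,0,2)[0],key=cv2.contourArea)
b=cv2.boxPoints(cv2.minAreaRect(c)); P=ray(s,b,50); print("tester",P[:,:2],P.mean(0))
print("edges",[ (np.linalg.norm(P[i]-P[i-1]).round(), np.degrees(np.arctan2(*(P[i]-P[i-1])[1::-1])).round(1)) for i in range(4)])
dark=(im.max(2)<60).astype(np.uint8)
for (x0,y0,x1,y1,z) in[(235,140,280,190,20),(440,165,485,205,80),(230,220,260,250,13)]:
    m=np.zeros_like(dark); m[y0:y1,x0:x1]=dark[y0:y1,x0:x1]
    n,l,st,ce=cv2.connectedComponentsWithStats(m); k=1+st[1:,4].argmax()
    ys,xs=np.where(l==k); Q=ray(s,np.c_[xs,ys],z)[:,:2]; mu=Q.mean(0); e=np.linalg.eigh(np.cov((Q-mu).T))
    far=Q[np.linalg.norm(Q-mu,axis=1).argmax()]
    print(st[k],mu,np.degrees(np.arctan2(e[1][1,1],e[1][0,1])),far)
print("shaft",ray(s,[400,189],82)[:, :2])
crop=np.hstack([cv2.resize(im[y-30:y+30,x-30:x+30],(390,390),interpolation=2) for x,y in((257,165),(461,187))])
cv2.imwrite("pics/c1.png",crop)
E
```

```text
tester [[ 647.6225806   -42.17591753]
 [ 662.18282718 -304.74382266]
 [ 483.84524208 -305.85769521]
 [ 471.3550176   -48.11339493]] [ 566.25141686 -175.22270758   50.        ]
edges [(np.float64(176.0), np.float64(1.9)), (np.float64(263.0), np.float64(-86.8)), (np.float64(178.0), np.float64(-179.6)), (np.float64(258.0), np.float64(92.8))]
[246 152  22  26 396] [606.05545942 218.77218447] -176.21802817732694 [638.53362571 216.10764501]
[451 177  19  19 280] [ 564.80912471 -233.26668425] 135.70424478792896 [ 585.69992437 -251.58798923]
[236 228  16  16 198] [447.22358601 242.17411367] 84.65375874582348 [453.56366953 259.2178002 ]
shaft [[554.25081279 -99.42913319]]
```

View pics/c1.png

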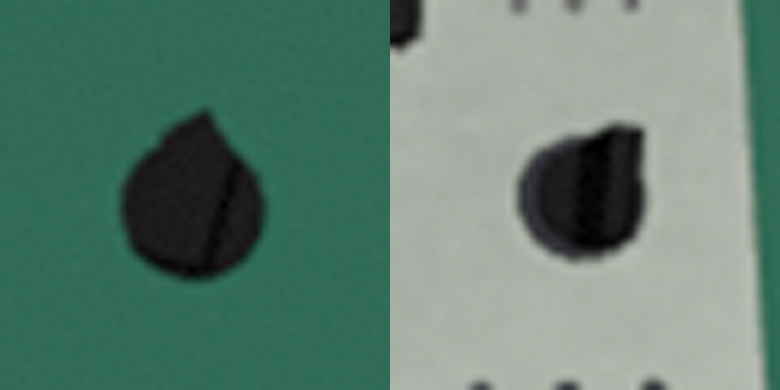

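The knob nose is roughly +x. The switch wing is at about (562,-229). I'll move the wrist camera over the tester.

Emit:
{"method": "arm_command", "body": {"moves": [[-1, [-0.74, -0.78, -0.06], [0, 0, 0]], [-1, [-0.74, -0.78, -0.06], [0, 0, 0]], [-1, [-0.74, -0.78, -0.06], [0, 0, 0]], [-1, [-0.74, -0.78, -0.06], [0, 0, 0]], [-1, [-0.74, -0.78, -0.06], [0, 0, 0]], [-1, [-0.74, -0.78, -0.06], [0, 0, 0]]]}}

```text
time: 0.65
tcp_pos: [277.9, 402.5, 265.7]
tool_rot: [-3.141, 0.001, 2.849]
force: [1.7, -0.2, 1.2]
finger_gap: 85.2
gripper_force: 0.0
```

Emit:
{"method": "arm_command", "body": {"moves": [[-1, [-0.74, -0.78, -0.06], [0, 0, 0]], [-1, [-0.74, -0.78, -0.06], [0, 0, 0]], [-1, [-0.74, -0.78, -0.06], [0, 0, 0]], [-1, [-0.74, -0.78, -0.06], [0, 0, 0]], [-1, [-0.74, -0.78, -0.06], [0, 0, 0]], [-1, [-0.74, -0.78, -0.06], [0, 0, 0]]]}}

```text
time: 1.15
tcp_pos: [374.8, 211.0, 277.8]
tool_rot: [3.141, 0.001, 2.848]
force: [1.2, -0.7, 1.3]
finger_gap: 85.4
gripper_force: 0.0
```

Emit:
{"method": "arm_command", "body": {"moves": [[-1, [-0.74, -0.78, -0.06], [0, 0, 0]], [-1, [-0.74, -0.78, -0.06], [0, 0, 0]], [-1, [-0.74, -0.78, -0.06], [0, 0, 0]], [-1, [-0.74, -0.78, -0.06], [0, 0, 0]], [-1, [-0.74, -0.78, -0.06], [0, 0, 0]], [-1, [-0.74, -0.78, -0.06], [0, 0, 0]]]}}

```text
time: 1.65
tcp_pos: [472.2, 19.1, 289.9]
tool_rot: [-3.141, 0.002, 2.848]
force: [0.2, 0.4, -0.3]
finger_gap: 85.2
gripper_force: 0.0
```

Emit:
{"method": "arm_command", "body": {"moves": [[-1, [-0.74, -0.78, -0.06], [0, 0, -0.09]], [-1, [-0.74, -0.78, -0.06], [0, 0, -0.09]], [-1, [-0.74, -0.78, -0.06], [0, 0, -0.09]], [-1, [-0.74, -0.78, -0.06], [0, 0, -0.09]], [-1, [-0.74, -0.78, -0.06], [0, 0, -0.09]], [-1, [-0.74, -0.78, -0.06], [0, 0, -0.09]], [-1, [-0.74, -0.78, -0.06], [0, 0, -0.09]]]}}

```text
time: 2.23
tcp_pos: [568.9, -172.0, 301.1]
tool_rot: [-3.139, -0.0, 3.132]
force: [-0.8, -0.8, -0.5]
finger_gap: 85.4
gripper_force: 0.0
```

```bash
python3 - <<'E'
from h import *
s=cam("wrist"); cv2.imwrite("pics/w1.png",s["img"]); print(s["position"],s["attitude"],s["camera_matrix"][0])
o=robot.observe(); print(o["time"],o["tcp_pos"],o["tool_rot"],o["joint_pos"])
E
```

```text
[ 495.21097652 -170.09782093  422.59587195] [2.84888603 0.00298679 1.56222439] [335.36535796   0.         325.20352127]
2.2833 [ 568.26304374 -169.24694469  300.73910046] [-3.13998061e+00 -1.02615619e-03  3.13367036e+00] [-0.21303952  0.35936841  0.5815802   1.65680872 -0.20774122  1.18864286
  1.98005585]
```

View pics/w1.png

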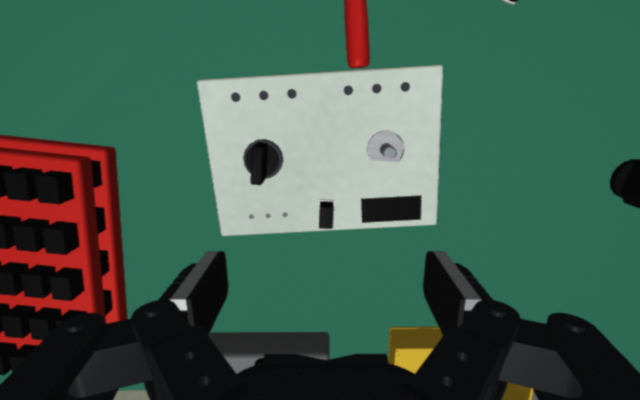

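The wrist view shows the switch collar at (263,160) with its wing tilted, the flange at (386,147), the shaft top at (389,152), and relay3 at (326,214). I'll measure from an enlarged crop.

```bash
python3 - <<'E'
from h import *
s=cam("wrist"); im=s["img"]; g=im.max(2)
# switch silhouettes
def comp(m,x0,y0,x1,y1):
    k=np.zeros_like(m); k[y0:y1,x0:x1]=m[y0:y1,x0:x1]; n,l,st,c=cv2.connectedComponentsWithStats(k); i=1+st[1:,4].argmax(); ys,xs=np.where(l==i); return np.c_[xs,ys]
print("gray levels",np.unique(g[135:190,240:290]//10*10,return_counts=True))
w=comp((g<30).astype(np.uint8),235,130,295,195)
Q=ray(s,w,92)[:,:2]; r=cv2.minAreaRect(np.float32(Q)); print("wing z92",r,len(w))
c=comp((g<120).astype(np.uint8),235,130,295,195); Q=ray(s,c,53)[:,:2]; print("collar z53",Q.min(0),Q.max(0))
f=comp((g<190).astype(np.uint8),360,125,412,172); Q=ray(s,f,53)[:,:2]; print("flange",Q.min(0),Q.max(0),Q.mean(0))
a=cv2.resize(im[130:195,235:295],(360,390),interpolation=2); b=cv2.resize(im[122:178,358:414],(390,390),interpolation=2)
cv2.imwrite("pics/c2.png",np.hstack([a,b]))
E
```

```text
gray levels (array([  0,  10,  20,  30,  40,  50,  60,  70,  80,  90, 100, 110, 120,
       130, 140, 150, 160, 170, 180, 190, 200], dtype=uint8), array([ 134,  138,  566,  123,   46,   93,   97,   31,   26,   23,   22,
         13,   26,   23,   17,   23,   17,   52,   75, 1136,   69]))
wing z92 ((560.7115478515625, -237.34536743164062), (29.730026245117188, 37.238616943359375), 43.88714599609375) 837
collar z53 [ 543.84131787 -263.10366591] [ 595.01354872 -220.06896309]
flange [ 534.97615349 -126.92090749] [569.39676363 -84.53763003] [ 552.92143617 -105.24641112]
```

View pics/c2.png

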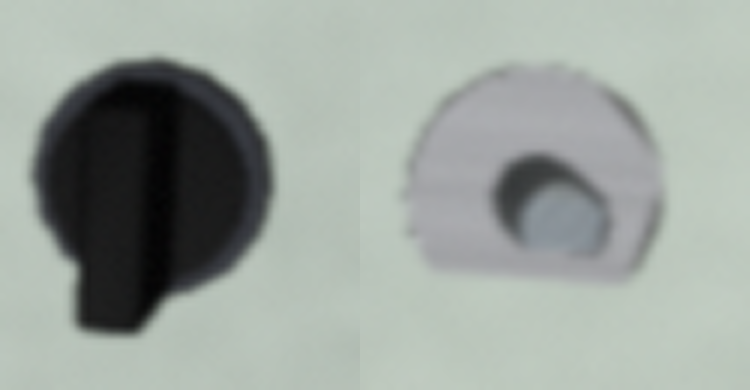

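```bash
python3 - <<'E'
from h import *
s=cam("wrist")
a=lambda p:np.array(p)/6+[235,130]-.4
b=lambda p:(np.array(p)-[360,0])/6.964+[358,122]-.4
P=ray(s,a([(88,100),(148,98),(140,330),(78,325)]),92)[:,:2]; print("wing",P,P.mean(0)); 
for i,j in((0,3),(1,2)): d=P[j]-P[i]; print(np.arctan2(d[1],d[0]),np.hypot(*d))
L=ray(s,a([(33,180),(272,180),(152,60)]),55)[:,:2]; print("collar",L, L[:2,1].mean(), L[2,0]+22)
F=ray(s,b([(430,268),(620,282)]),56)[:,:2]; d=F[1]-F[0]; print("flange flat",F,"normal ang",np.arctan2(d[1],d[0])-np.pi/2)
L=ray(s,b([(407,190),(662,190),(540,66)]),54)[:,:2]; print("flange",L,L[:2,1].mean(),L[2,0]+20)
L=ray(s,b([(522,220),(610,220),(566,182)]),82)[:,:2]; print("tip",L,L[:2,1].mean(),L[2,0]+7)
E
```

```text
wing [[ 544.62088577 -241.34238944]
 [ 544.33894816 -231.4543699 ]
 [ 583.82911219 -235.24321845]
 [ 582.89946929 -245.72455235]] [ 563.92210385 -238.44113253]
-0.1139845746123504 38.52860376833188
-0.09565132590217496 39.67150650791598
collar [[ 565.01304676 -260.99942398]
 [ 565.22408366 -216.78346877]
 [ 543.01434769 -237.63683614]] -238.89144637733858 565.0143476861829
flange flat [[ 566.03742001 -119.5456059 ]
 [ 568.44239058  -89.2192106 ]] normal ang -0.07913726330871929
flange [[ 553.89086717 -123.32752662]
 [ 554.08428207  -82.96495832]
 [ 534.57717615 -103.15003954]] -103.14624246977702 554.577176147095
tip [[ 553.8748926  -109.56126257]
 [ 553.93669518  -96.64351285]
 [ 548.30890496 -103.3724822 ]] -103.10238770686223 555.3089049636003
```

```bash
cat >> h.py <<'E'
def plan(xyz,yaw):
    o=robot.observe(); M=R.from_euler('xyz',o["tool_rot"])
    T=R.from_euler('xyz',[np.pi,0,yaw])
    print("t",o["time"],"tcp",o["tcp_pos"].round(2),o["tool_rot"].round(4),"F",o["force"].round(1),"gap",o["finger_gap"])
    print("shift share",(M.inv().apply(np.array(xyz)-o["tcp_pos"])/200).round(4),"turn share",((M.inv()*T).as_rotvec()/np.pi).round(4))
E
python3 -c "
from h import *
plan([564.5,-238.7,88],np.pi-.105)"
```

```text
t 2.3833 tcp [ 567.91 -166.08  300.83] [ 3.1414e+00 -1.0000e-03  3.1374e+00] F [-0.6  0.2 -0.2] gap 85.56637562798223
shift share [ 0.0145 -0.3633  1.0641] turn share [ 0.     -0.0003  0.0321]
```

The pixels came from an earlier snapshot than the pose, while the arm was still settling. I'll re-measure the edges now that it is still.

```bash
python3 - <<'E'
from h import *
s=cam("wrist"); im=s["img"].astype(int); g=im.max(2)
y=160; r=g[y]; xs=np.where(r[225:300]<120)[0]+225; L=ray(s,[(xs[0]-.5,y),(xs[-1]+.5,y)],55)[:,:2]; print("collar",xs[[0,-1]],L,L[:,1].mean())
col=g[:,int(xs.mean())]; t=np.where(col[130:170]<120)[0][0]+129.5; print("collar top",ray(s,[(xs.mean(),t)],53)[0,0]+22)
print(im[140:160:3,360:415:2,:].max(2)-im[140:160:3,360:415:2,:].min(2))
# wing top-face gray: direction
cv2.imwrite("pics/c3.png",np.hstack([cv2.resize(s["img"][130:195,230:295],(390,390),interpolation=2),cv2.resize(s["img"][122:178,355:411],(390,390),interpolation=2)]))
E
```

```text
collar [238 276] [[ 565.60303876 -262.57531819]
 [ 565.74288107 -219.26505721]] -240.9201876971598
collar top 565.2677909850339
[[ 9 10  6  4  5  5  5  5  5  5  4  4  4  4  5  5  6  1 10 12 12 11 11 11
  11 11 11 10]
 [11  7  5  4  5  5  5  5  5  5  5  4  5  5  5  5  4  4  4 11 10 10 11 11
  11 11 11 11]
 [11  4  5  4  4  5  4  5  3  3  3  2  3  5  4  5  3  4  4  9 11 11 11 11
  11 11 12 11]
 [10  4  4  5  5  4  4  4  3  3  5  6  6  4  4  4  4  4  3  8 11 11 11 11
  12 11 11 11]
 [10  4  4  4  5  5  5  4  4 11 15 14 14 14 13  5  3  4  3  8 11 12 11 12
  11 11 11 11]
 [11  4  5  5  5  5  4  4  5 13 16 15 16 16 13  5  4  4  3 11 11 10 12 10
  11 11 11 11]
 [11  9  5  5  4  4  5  4  4  5  6  8  9 12 10  5  4  2  9 11 11 11 12 11
  11 11 12 10]]
```

View pics/c3.png

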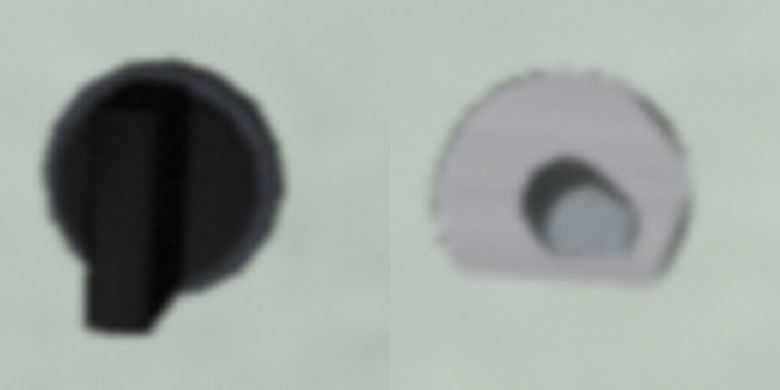

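Shaft and flange shifted the same way as the collar (about -2 mm in y). The switch is at about (565.2,-240.8), wing yaw about -0.105.

Emit:
{"method": "arm_command", "body": {"moves": [[-1, [0.011, -0.374, 0.3], [0, 0, 0.032]], [-1, [0.011, -0.374, 0.6], [0, 0, 0.032]], [-1, [0.011, -0.374, 0.6], [0, 0, 0.032]], [-1, [0.011, -0.374, 0.6], [0, 0, 0.032]], [-1, [0.011, -0.374, 0.6], [0, 0, 0.032]], [-1, [0.011, -0.374, 0.6], [0, 0, 0.032]], [-1, [0.011, -0.374, 0.6], [0, 0, 0.032]]]}}

```text
time: 3.02
tcp_pos: [566.6, -240.1, 183.1]
tool_rot: [3.141, 0.002, 3.039]
force: [-0.3, -0.8, 0.4]
finger_gap: 85.1
gripper_force: 0.0
```

```bash
python3 - <<'E'
from h import *
plan([565.2,-240.8,88],np.pi-.105)
s=cam("wrist"); cv2.imwrite("pics/w2.png",s["img"])
print(proj(s,[[565.2,-240.8,92],[554.8,-105.2,82]]))
E
```

```text
t 3.0167 tcp [ 566.59 -240.11  183.1 ] [3.1414e+00 2.1000e-03 3.0386e+00] F [-0.3 -0.8  0.4] gap 85.05679796200099
shift share [ 0.0075 -0.0042  0.4755] turn share [0.0001 0.0007 0.0006]
[[322.64372042 205.17521157]
 [520.42488702 166.59278547]]
```

View pics/w2.png

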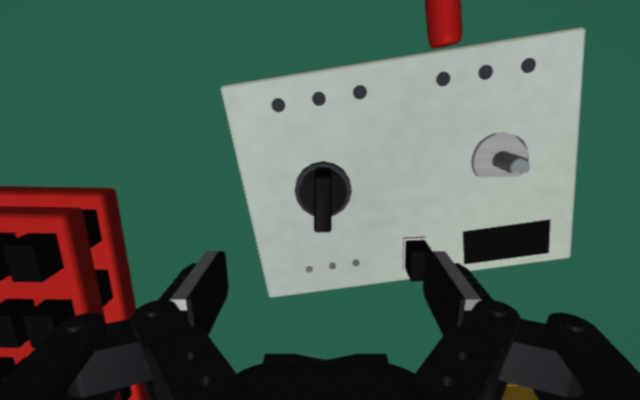

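The wing is upright at (322,203), aligned with the tool, and matches the projected (322.6,205.2). The shaft top at (520,166) matches too. I descend and grip.

Emit:
{"method": "arm_command", "body": {"moves": [[-1, [0.004, -0.002, 0.2], [0, 0, 0]], [-1, [0.004, -0.002, 0.38], [0, 0, 0]], [-1, [0.004, -0.002, 0.475], [0, 0, 0]], [-1, [0.004, -0.002, 0.475], [0, 0, 0]], [1, [0.004, -0.002, 0.475], [0, 0, 0]], [1, [0.004, -0.002, 0.475], [0, 0, 0]], [1, [0.004, -0.002, 0.475], [0, 0, 0]], [1, [0.004, -0.002, 0.475], [0, 0, 0]], [1, [0.004, -0.002, 0.475], [0, 0, 0]], [1, [0.004, -0.002, 0.475], [0, 0, 0]]]}}

```text
time: 3.9
tcp_pos: [565.1, -241.7, 87.0]
tool_rot: [-3.141, 0.001, 3.037]
force: [-0.1, 0.6, 0.5]
finger_gap: 12.4
gripper_force: 1.0
```

Emit:
{"method": "arm_command", "body": {"moves": [[1, [0, 0, 0], [0, 0, 0]], [1, [0, 0, 0], [0, 0, 0.035]], [1, [0, 0, 0], [0, 0, 0.07]], [1, [0, 0, 0], [0, 0, 0.105]], [1, [0, 0, 0], [0, 0, 0.14]], [1, [0, 0, 0], [0, 0, 0.175]], [1, [0, 0, 0], [0, 0, 0.21]], [1, [0, 0, 0], [0, 0, 0.245]], [1, [0, 0, 0], [0, 0, 0.28]], [1, [0, 0, 0], [0, 0, 0.3]]]}}

```text
time: 4.73
tcp_pos: [565.1, -241.8, 87.2]
tool_rot: [3.141, 0.001, 2.088]
force: [-2.3, 0.7, 9.7]
finger_gap: 11.1
gripper_force: 60.4
```

Emit:
{"method": "arm_command", "body": {"moves": [[1, [0, 0, 0], [0, 0, 0.015]], [1, [0, 0, 0], [0, 0, 0.02]], [1, [0, 0, 0], [0, 0, 0.02]], [1, [0, 0, 0], [0, 0, 0.02]]]}}

```text
time: 5.07
tcp_pos: [565.2, -241.8, 87.2]
tool_rot: [3.141, 0.001, 2.032]
force: [-1.7, 0.1, 9.9]
finger_gap: 11.6
gripper_force: 60.4
```

```bash
python3 -c "
from h import *
o=robot.observe();print(o['tool_rot'],o['force'],o['ft_torque'],o['gripper_force'],o['finger_gap'],o['tcp_pos'],o['joint_pos'])"
```

```text
[3.14083483e+00 7.36205267e-04 2.03169071e+00] [-1.65979126  0.06915263  9.94247524] [0.25750948 0.44089238 0.11900622] 60.39503216743469 11.576053807429513 [ 565.15889468 -241.83725135   87.15161861] [-0.17603165  0.72759985  0.74183433  1.77926621 -0.62092961  0.88284528
  1.31083975]
```

The 0.12 N·m torque exceeds the spring's 0.045 N·m, so the switch is at its stop. A slight extra turn, then release.

Emit:
{"method": "arm_command", "body": {"moves": [[1, [0, 0, 0], [0, 0, 0.012]], [1, [0, 0, 0], [0, 0, 0.012]], [1, [0, 0, 0], [0, 0, 0.012]], [-1, [0, 0, 0], [0, 0, 0]], [-1, [0, 0, 0], [0, 0, 0]], [-1, [0, 0, 0], [0, 0, 0]], [-1, [0, 0, 0], [0, 0, 0]], [-1, [0, 0, 0], [0, 0, 0]], [-1, [0, 0, 0], [0, 0, 0]], [-1, [0, 0, 0], [0, 0, 0]]]}}

```text
time: 5.9
tcp_pos: [564.8, -241.6, 86.3]
tool_rot: [-3.142, 0.0, 2.031]
force: [0.3, -0.2, 0.9]
finger_gap: 85.6
gripper_force: 0.0
```

Emit:
{"method": "arm_command", "body": {"moves": [[-1, [0, 0, -0.2], [0, 0, 0]], [-1, [0, 0, -0.4], [0, 0, 0]], [-1, [0, 0, -0.6], [0, 0, 0]], [-1, [0, 0, -0.8], [0, 0, 0]], [-1, [0, 0, -0.95], [0, 0, 0]], [-1, [0, 0, -0.95], [0, 0, 0]], [-1, [0, 0, -0.95], [0, 0, 0]]]}}

```text
time: 6.48
tcp_pos: [565.2, -241.8, 277.8]
tool_rot: [3.139, 0.002, 2.032]
force: [-1.2, 0.8, -1.8]
finger_gap: 85.2
gripper_force: 0.0
```

```bash
python3 - <<'E'
from h import *
o=robot.observe(); print(o["finger_gap"])
s=cam("top"); im=s["img"]
p=proj(s,[[565,-241,92]])[0]; print(p)
plan([610,218,240],np.pi-0.1)
w=robot.snapshot("side")["img"]
cv2.imwrite("pics/c4.png",cv2.resize(w[300:390,330:460],(780,540),interpolation=2))
E
```

```text
85.2249013882446
[466.44572629 185.4727928 ]
t 6.5333 tcp [ 564.78 -241.39  276.34] [ 3.141  -0.      2.0318] F [-0.3  0.2 -1. ] gap 85.09710847714264
shift share [1.9565 1.2242 0.1825] turn share [ 2.000e-04  1.000e-04 -3.214e-01]
```

View pics/c4.png

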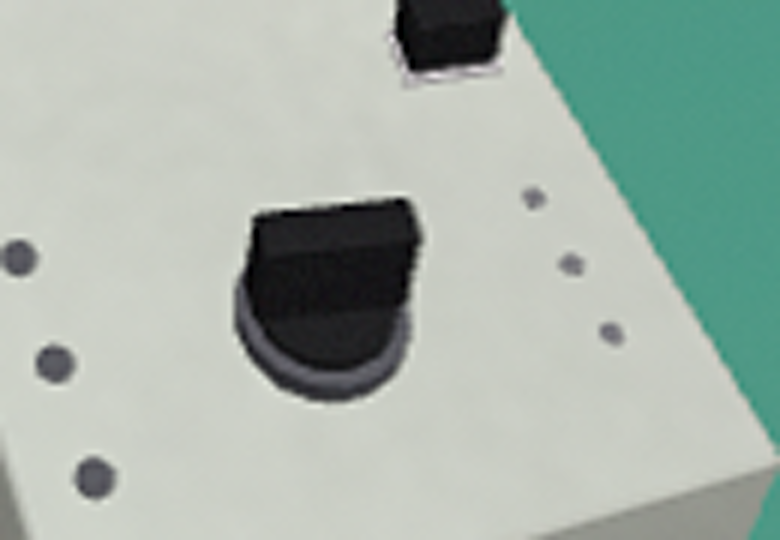

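The switch is back at rest: the wing is again parallel to its original orientation, at about (330,250) in the crop. On to the knob, keeping high.

Emit:
{"method": "arm_command", "body": {"moves": [[-1, [0.98, 0.61, 0.05], [0, 0, 0]], [-1, [0.98, 0.61, 0.05], [0, 0, 0]], [-1, [0.98, 0.61, 0.05], [0, 0, 0]], [-1, [0.98, 0.61, 0.05], [0, 0, 0]], [-1, [0.98, 0.61, 0.05], [0, 0, 0]], [-1, [0.98, 0.61, 0.05], [0, 0, 0]]]}}

```text
time: 7.08
tcp_pos: [586.5, -6.4, 264.5]
tool_rot: [-3.14, -0.002, 2.036]
force: [-0.0, 1.6, 0.4]
finger_gap: 85.3
gripper_force: 0.0
```

Emit:
{"method": "arm_command", "body": {"moves": [[-1, [0.98, 0.61, 0.13], [0, 0, -0.273]], [-1, [0.98, 0.61, 0.13], [0, 0, -0.273]], [-1, [0.98, 0.61, 0.13], [0, 0, -0.273]], [-1, [0.98, 0.61, 0.13], [0, 0, -0.273]], [-1, [0.98, 0.61, 0.13], [0, 0, -0.273]], [-1, [0.98, 0.61, 0.13], [0, 0, -0.273]], [-1, [0.98, 0.61, 0.13], [0, 0, -0.273]], [-1, [0.98, 0.61, 0.13], [0, 0, -0.273]], [-1, [0.98, 0.61, 0.13], [0, 0, -0.273]], [-1, [0.98, 0.61, 0.13], [0, 0, -0.273]]]}}

```text
time: 7.92
tcp_pos: [608.9, 216.6, 239.8]
tool_rot: [-3.141, -0.001, 2.884]
force: [0.7, -0.2, -0.1]
finger_gap: 85.4
gripper_force: 0.0
```

```bash
python3 - <<'E'
from h import *
s=cam("wrist"); im=s["img"]; cv2.imwrite("pics/w3.png",im)
p=proj(s,[[604,216,15]])[0]; print(p); x,y=p.astype(int)
c=im[y-60:y+60,x-60:x+60]; cv2.imwrite("pics/c5.png",cv2.resize(cv2.convertScaleAbs(c,alpha=1.6),(600,600),interpolation=2)); print(x,y)
np.savez("s5.npz",K=s["camera_matrix"],p=s["position"],a=s["attitude"])
plan([604,216,240],2.89)
E
```

```text
[322.93596508 161.4549071 ]
322 161
t 7.9667 tcp [608.99 216.7  240.07] [-3.1410e+00 -2.0000e-04  2.8844e+00] F [ 0.3  0.4 -1. ] gap 85.50621981422867
shift share [ 0.0233 -0.0097  0.0003] turn share [-0.0002 -0.0001 -0.0018]
```

View pics/c5.png

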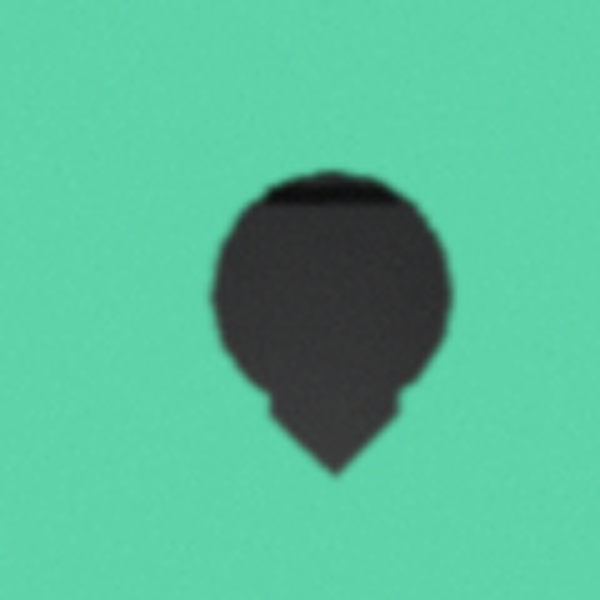

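The knob skirt spans x 212–452 in the crop, with the nose at (337,475) and shoulders at (268,410) and (400,410). It is nearly aligned with the tool.

```bash
python3 - <<'E'
from h import *
d=np.load("s5.npz"); s=dict(camera_matrix=d["K"],position=d["p"],attitude=d["a"])
q=lambda l:np.array(l)/5+[262,101]-.4
f=lambda l,z:ray(s,q(l),z)[:,:2]
L=f([(212,296),(452,296)],6); c=L.mean(0); print("skirt LR",L,np.linalg.norm(L[1]-L[0]))
t=f([(332,172)],4)[0]; n=f([(337,475)],38)[0]; sh=f([(268,408),(400,408)],38); bk=f([(266,205),(398,205)],38)
print("skirt top",t,"nose",n,"sh",sh,np.linalg.norm(sh[1]-sh[0]),"bk",bk)
u=n-bk.mean(0); print("axis len(55)",np.hypot(*u),"yaw",np.arctan2(u[1],u[0])); v=sh[1]-sh[0]; print("yaw sh",np.arctan2(v[1],v[0])-np.pi/2); v=bk[1]-bk[0]; print("yaw bk",np.arctan2(v[1],v[0])-np.pi/2)
uh=u/np.hypot(*u); print("centre from nose",n-31*uh,"from back",bk.mean(0)+24*uh,"from skirt",t+26*uh,"sides",c)
E
```

```text
skirt LR [[598.80960469 196.26263471]
 [611.90663358 246.12789476]] 51.5565352416889
skirt top [580.01694812 227.80778011] nose [634.95846316 214.30512921] sh [[617.93584411 204.50831684]
 [624.61924744 229.96201735]] 26.31651097455123 bk [[578.86720077 214.73937098]
 [585.32093086 239.30544649]]
axis len(55) 54.37254550250926 yaw -0.2360783499845014
yaw sh -0.25677474270944844
yaw bk -0.25690388399877295
centre from nose [604.81831977 221.55576759] from back [605.42837037 221.40901128] from skirt [605.29577805 221.72659953] sides [605.35811913 221.19526473]
```

Emit:
{"method": "arm_command", "body": {"moves": [[-1, [0.024, 0.018, 0.2], [0, 0, -0.002]], [-1, [0.024, 0.018, 0.4], [0, 0, -0.002]], [-1, [0.024, 0.018, 0.6], [0, 0, -0.002]], [-1, [0.024, 0.018, 0.7], [0, 0, -0.002]], [-1, [0.024, 0.018, 0.7], [0, 0, -0.002]], [-1, [0.024, 0.018, 0.7], [0, 0, -0.002]]]}}

```text
time: 8.47
tcp_pos: [605.3, 221.7, 100.4]
tool_rot: [-3.14, -0.0, 2.893]
force: [0.5, -0.6, 1.2]
finger_gap: 85.3
gripper_force: 0.0
```

```bash
python3 -c "
from h import *
plan([605.2,221.4,33],np.pi-.25)"
```

```text
t 8.4667 tcp [605.26 221.75 100.35] [-3.1403e+00 -5.0000e-04  2.8931e+00] F [ 0.5 -0.6  1.2] gap 85.30438225748527
shift share [-3.000e-04 -1.300e-03  3.368e-01] turn share [-0.0004 -0.0001  0.0005]
```

Emit:
{"method": "arm_command", "body": {"moves": [[-1, [0, -0.001, 0.15], [0, 0, 0]], [-1, [0, -0.001, 0.3], [0, 0, 0]], [-1, [0, -0.001, 0.337], [0, 0, 0]], [-1, [0, -0.001, 0.337], [0, 0, 0]], [1, [0, -0.001, 0.337], [0, 0, 0]], [1, [0, -0.001, 0.337], [0, 0, 0]], [1, [0, -0.001, 0.337], [0, 0, 0]], [1, [0, -0.001, 0.337], [0, 0, 0]], [1, [0, -0.001, 0.337], [0, 0, 0]], [1, [0, -0.001, 0.337], [0, 0, 0]]]}}

```text
time: 9.3
tcp_pos: [605.6, 222.7, 34.0]
tool_rot: [3.141, 0.001, 2.896]
force: [-4.3, -0.6, 12.2]
finger_gap: 24.6
gripper_force: 60.0
```

Emit:
{"method": "arm_command", "body": {"moves": [[1, [0, 0, 0], [0, 0, 0]], [1, [0, 0, 0], [0, 0, 0]], [1, [0, 0, 0], [0, 0, 0]]]}}

```text
time: 9.55
tcp_pos: [605.6, 222.7, 34.0]
tool_rot: [3.141, 0.001, 2.896]
force: [-2.7, -0.2, 11.4]
finger_gap: 25.2
gripper_force: 59.9
```

Emit:
{"method": "arm_command", "body": {"moves": [[1, [0, 0, -0.15], [0, 0, 0]], [1, [0, 0, -0.3], [0, 0, 0]], [1, [0, 0, -0.45], [0, 0, 0]], [1, [0, 0, -0.6], [0, 0, 0]], [1, [0, 0, -0.7], [0, 0, 0]], [1, [0, 0, -0.7], [0, 0, 0]], [1, [0, 0, -0.7], [0, 0, 0]]]}}

```text
time: 10.13
tcp_pos: [605.4, 222.8, 174.0]
tool_rot: [3.14, 0.001, 2.896]
force: [-0.4, 0.1, -1.8]
finger_gap: 25.1
gripper_force: 59.1
```

```bash
python3 -c "
from h import *
plan([554.8,-105.2,160],np.pi-.08)"
```

```text
t 10.1333 tcp [605.44 222.75 174.  ] [3.1401e+00 1.3000e-03 2.8958e+00] F [-0.4  0.1 -1.8] gap 25.121729186639698
shift share [-0.1533 -1.6522  0.0678] turn share [ 0.0004  0.0004 -0.0528]
```

The knob is held (gap 25 mm, 59 N). I carry it high and re-measure the shaft with the same viewing geometry I used for the knob.

Emit:
{"method": "arm_command", "body": {"moves": [[1, [-0.017, -0.166, -0.06], [0, 0, 0]], [1, [-0.034, -0.332, -0.12], [0, 0, 0]], [1, [-0.052, -0.499, -0.18], [0, 0, 0]], [1, [-0.07, -0.665, -0.24], [0, 0, 0]], [1, [-0.086, -0.831, -0.29], [0, 0, 0]]]}}

```text
time: 10.55
tcp_pos: [580.5, 55.6, 230.6]
tool_rot: [-3.141, -0.001, 2.896]
force: [0.7, -0.6, -0.6]
finger_gap: 24.9
gripper_force: 59.2
```

Emit:
{"method": "arm_command", "body": {"moves": [[1, [-0.017, -0.166, -0.06], [0, 0, -0.02]], [1, [-0.034, -0.332, -0.12], [0, 0, -0.04]], [1, [-0.052, -0.499, -0.18], [0, 0, -0.053]], [1, [-0.07, -0.665, -0.24], [0, 0, -0.053]], [1, [-0.086, -0.831, -0.29], [0, 0, -0.053]], [1, [-0.086, -0.831, -0.29], [0, 0, -0.053]], [1, [-0.086, -0.831, -0.29], [0, 0, -0.053]], [1, [-0.086, -0.831, -0.29], [0, 0, -0.053]]]}}

```text
time: 11.22
tcp_pos: [557.4, -107.6, 287.9]
tool_rot: [3.141, -0.001, 3.062]
force: [1.7, 0.6, -1.0]
finger_gap: 25.3
gripper_force: 59.3
```

```bash
python3 - <<'E'
from h import *
s=cam("wrist"); im=s["img"]; x,y=proj(s,[[554.8,-105.2,66]])[0].astype(int); print(x,y); x0,y0=x-50,y-50
np.savez("s6.npz",K=s["camera_matrix"],p=s["position"],a=s["attitude"],o=[x0,y0],im=im)
c=im[y0:y0+100,x0:x0+100]; b=cv2.resize(c,(600,600),interpolation=2)
cv2.imwrite("pics/c6.png",b)
plan([554.8,-105.2,160],np.pi-.08); print(robot.observe()["joint_pos"].round(2))
E
```

```text
326 163
t 11.2667 tcp [ 557.51 -107.03  287.87] [ 3.1415e+00 -1.6000e-03  3.0635e+00] F [ 0.1  0.8 -0.8] gap 25.085271034128926
shift share [0.0132 0.008  0.6394] turn share [ 0.     -0.0005  0.0006]
[-0.43  0.34  0.72  1.74 -0.25  1.15  1.85]
```

View pics/c6.png

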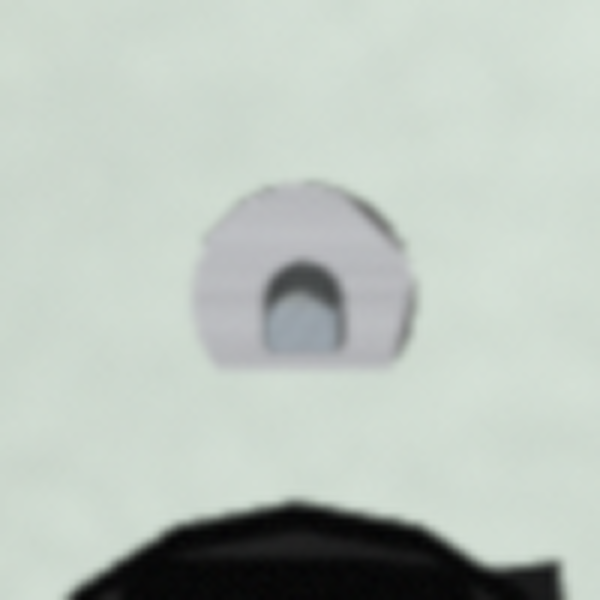

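The flange flat (row ~368) is horizontal, so the tool is aligned with it. The shaft top spans x 265–340, rows 292–352. The held knob's skirt back edge is at (297,500).

```bash
python3 - <<'E'
from h import *
d=np.load("s6.npz"); s=dict(camera_matrix=d["K"],position=d["p"],attitude=d["a"]); o=d["o"]
f=lambda l,z:ray(s,np.array(l)/6+o-.4,z)[:,:2]
F=f([(215,367),(390,369)],56); v=F[1]-F[0]; print("flat",F,"yaw",np.arctan2(v[1],v[0])-np.pi/2)
L=f([(193,295),(412,295)],54); print("flange",L,L.mean(0),np.linalg.norm(L[1]-L[0])); t=f([(305,181)],55)[0]; print("top",t,t[0]+20)
L=f([(265,330),(340,330)],82); print("tip",L,L.mean(0),np.linalg.norm(L[1]-L[0])); t=f([(302,290),(302,352)],82); print("tip back/flat",t, t[0,0]+7,t[1,0]-4)
u=np.array([np.cos(-.08),np.sin(-.08)])
for z in (254,262):
  k=f([(296,501)],z)[0]; print("skirt->knob centre",k+26*u)
g=d["im"].max(2); r=g[o[1]+97]; 
for row in (90,95): 
  xs=np.where(g[o[1]+row,o[0]:o[0]+90]<90)[0]; print(row,xs[[0,-1]],f([(xs[0]*6,row*6),(xs[-1]*6+6,row*6)],258))
E
```

```text
flat [[ 566.4690285  -122.34318486]
 [ 569.30326135  -90.92254189]] yaw -0.0899594319394208
flange [[ 553.43059578 -125.20680172]
 [ 556.50041588  -86.04665654]] [ 554.96550583 -105.62672913] 39.28028470260008
top [ 534.49861091 -103.59813193] 554.4986109076486
tip [[ 554.78122545 -111.92594977]
 [ 555.75468553  -99.50817085]] [ 555.26795549 -105.71706031] 12.455876445268514
tip back/flat [[ 548.54248081 -105.27744543]
 [ 558.99041536 -106.08978105]] 555.5424808093386 554.9904153598127
skirt->knob centre [ 557.83965383 -106.91891927]
skirt->knob centre [ 555.37972032 -106.7197902 ]
90 [26 73] [[ 533.05025313 -116.05674633]
 [ 534.83425867  -93.30120311]]
95 [18 89] [[ 535.25397185 -120.11364985]
 [ 537.94214334  -85.82559622]]
```

Shaft is at about (555.1,-105.6), yaw -0.085, and the knob is centred under the TCP. I'll hover just above the shaft.

Emit:
{"method": "arm_command", "body": {"moves": [[1, [0.012, 0.006, 0.2], [0, 0, 0.002]], [1, [0.012, 0.006, 0.4], [0, 0, 0.002]], [1, [0.012, 0.006, 0.6], [0, 0, 0.002]], [1, [0.012, 0.006, 0.75], [0, 0, 0.002]], [1, [0.012, 0.006, 0.82], [0, 0, 0.002]], [1, [0.012, 0.006, 0.82], [0, 0, 0.002]], [1, [0.012, 0.006, 0.82], [0, 0, 0.002]], [1, [0.012, 0.006, 0.82], [0, 0, 0.002]], [1, [0.012, 0.006, 0.82], [0, 0, 0.002]]]}}

```text
time: 12.02
tcp_pos: [556.0, -106.6, 126.2]
tool_rot: [3.141, 0.002, 3.057]
force: [0.5, -0.2, 1.0]
finger_gap: 25.3
gripper_force: 59.2
```

```bash
python3 -c "
from h import *
plan([555.1,-105.6,116],np.pi-.085)"
```

```text
t 12.0167 tcp [ 556.02 -106.6   126.19] [3.1414e+00 1.9000e-03 3.0565e+00] F [ 0.5 -0.2  1. ] gap 25.346844403698235
shift share [0.0051 0.0046 0.0509] turn share [ 0.0001  0.0006 -0.    ]
```

Emit:
{"method": "arm_command", "body": {"moves": [[1, [0.005, 0.0045, 0.035], [0, 0, 0]], [1, [0.005, 0.0045, 0.035], [0, 0, 0]], [1, [0.005, 0.0045, 0.035], [0, 0, 0]], [1, [0.005, 0.0045, 0.035], [0, 0, 0]]]}}

```text
time: 12.35
tcp_pos: [554.4, -105.9, 118.1]
tool_rot: [3.142, 0.0, 3.056]
force: [0.5, 0.3, -0.2]
finger_gap: 24.9
gripper_force: 59.2
```

Emit:
{"method": "arm_command", "body": {"moves": [[1, [0, 0, 0], [0, 0, 0]], [1, [0, 0, 0], [0, 0, 0]]]}}

```text
time: 12.52
tcp_pos: [554.4, -106.0, 118.1]
tool_rot: [-3.142, 0.0, 3.056]
force: [-0.8, -0.4, -1.3]
finger_gap: 25.1
gripper_force: 59.2
```

Emit:
{"method": "arm_command", "body": {"moves": [[1, [-0.003, 0.002, 0.0], [0, 0, 0]], [1, [-0.003, 0.002, 0.01], [0, 0, 0]], [1, [-0.003, 0.002, 0.02], [0, 0, 0]], [1, [-0.003, 0.002, 0.03], [0, 0, 0]], [1, [-0.003, 0.002, 0.04], [0, 0, 0]], [1, [-0.003, 0.002, 0.04], [0, 0, 0]]]}}

```text
time: 13.02
tcp_pos: [554.7, -105.6, 109.4]
tool_rot: [-3.141, -0.001, 3.056]
force: [0.5, -0.4, -1.1]
finger_gap: 25.0
gripper_force: 59.2
```

No contact force 7 mm below the tip, so the bore is on the shaft. Continuing down.

Emit:
{"method": "arm_command", "body": {"moves": [[1, [0, 0, 0.01], [0, 0, 0]], [1, [0, 0, 0.02], [0, 0, 0]], [1, [0, 0, 0.03], [0, 0, 0]], [1, [0, 0, 0.04], [0, 0, 0]], [1, [0, 0, 0.05], [0, 0, 0]], [1, [0, 0, 0.05], [0, 0, 0]]]}}

```text
time: 13.52
tcp_pos: [554.8, -105.5, 99.5]
tool_rot: [-3.141, -0.001, 3.056]
force: [0.6, 0.6, -1.1]
finger_gap: 25.0
gripper_force: 59.2
```

Emit:
{"method": "arm_command", "body": {"moves": [[1, [0, 0, 0.005], [0, 0, 0]], [1, [0, 0, 0.01], [0, 0, 0]], [1, [0, 0, 0.01], [0, 0, 0]], [1, [0, 0, 0.01], [0, 0, 0]]]}}

```text
time: 13.85
tcp_pos: [555.0, -105.6, 98.0]
tool_rot: [-3.142, 0.0, 3.056]
force: [1.2, -0.1, 0.3]
finger_gap: 24.9
gripper_force: 59.3
```

Emit:
{"method": "arm_command", "body": {"moves": [[1, [0, 0, 0.005], [0, 0, 0]], [1, [0, 0, 0.01], [0, 0, 0]], [1, [0, 0, 0.015], [0, 0, 0]], [1, [0, 0, 0.015], [0, 0, 0]], [1, [0, 0, 0.015], [0, 0, 0]]]}}

```text
time: 14.27
tcp_pos: [555.1, -105.6, 95.0]
tool_rot: [-3.142, 0.0, 3.056]
force: [-0.7, 0.4, 4.9]
finger_gap: 25.2
gripper_force: 59.7
```

Emit:
{"method": "arm_command", "body": {"moves": [[1, [0, 0, 0.005], [0, 0, 0]], [1, [0, 0, 0.01], [0, 0, 0]], [1, [0, 0, 0.015], [0, 0, 0]], [1, [0, 0, 0.015], [0, 0, 0]], [1, [0, 0, 0.015], [0, 0, 0]]]}}

```text
time: 14.68
tcp_pos: [555.1, -105.6, 92.1]
tool_rot: [-3.142, 0.0, 3.056]
force: [-1.3, 0.7, 6.7]
finger_gap: 25.2
gripper_force: 60.1
```

Emit:
{"method": "arm_command", "body": {"moves": [[1, [0, 0, 0.005], [0, 0, 0]], [1, [0, 0, 0.008], [0, 0, 0]], [1, [0, 0, 0.008], [0, 0, 0]], [1, [0, 0, 0.008], [0, 0, 0]]]}}

```text
time: 15.02
tcp_pos: [555.4, -105.7, 91.6]
tool_rot: [3.141, 0.001, 3.056]
force: [-8.6, 3.0, 28.6]
finger_gap: 25.2
gripper_force: 63.3
```

Emit:
{"method": "arm_command", "body": {"moves": [[1, [0, 0, 0.003], [0, 0, 0]], [1, [0, 0, 0.005], [0, 0, 0]], [1, [0, 0, 0.005], [0, 0, 0]], [1, [0, 0, 0.005], [0, 0, 0]]]}}

```text
time: 15.35
tcp_pos: [555.5, -105.8, 91.3]
tool_rot: [3.14, 0.002, 3.056]
force: [-14.2, 4.1, 43.8]
finger_gap: 25.2
gripper_force: 65.5
```

```bash
python3 -c "
from h import *
plan([555.1,-105.6,90],np.pi-.085)"
```

```text
t 15.35 tcp [ 555.53 -105.78   91.31] [3.1405e+00 1.5000e-03 3.0555e+00] F [-14.2   4.1  43.8] gap 25.191351576152222
shift share [0.0022 0.0007 0.0065] turn share [ 0.0004  0.0005 -0.0003]
```

At the stop (stiff force rise). I ease back about 1.4 mm to a moderate press.

Emit:
{"method": "arm_command", "body": {"moves": [[1, [0, 0, -0.004], [0, 0, 0]], [1, [0, 0, -0.007], [0, 0, 0]], [1, [0, 0, -0.007], [0, 0, 0]], [1, [0, 0, -0.007], [0, 0, 0]], [1, [0, 0, -0.007], [0, 0, 0]]]}}

```text
time: 15.77
tcp_pos: [555.3, -105.7, 91.7]
tool_rot: [3.141, 0.001, 3.056]
force: [-7.2, 1.7, 22.6]
finger_gap: 25.3
gripper_force: 62.0
```

Contact came at about TCP z 98 and the stop at about 91.7, which matches the 6 mm travel. It is held at about 22 N.

```bash
python3 -c "
from h import *
print(robot.hand_in())"
```

```text
the job is handed in; nothing more can be done
None
```

I twisted the reset switch to its stop and it sprang back. The knob is fitted on the D-shaft and held pressed in at its stop with about 22 N, and the job is handed in; hand_in returned no verdict.

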